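# Put the hut's door-lock unit into pairing by its recessed button

### The arm

A 6-joint arm with a two-finger parallel gripper is mounted at the origin on the work surface. World frame = base frame: x ahead of the robot, y to its left, z up, the work surface at z = 0. Lengths are in mm, angles in rad, forces in N, time in s.
With the tool pointing down it reaches from about 275 to 1000 mm from the base axis. Payload 8.4 kg.
Tool frame: the origin (TCP) lies on the centre line of the jaws, within the pads' length; the fingertips stand 25 mm ahead of it and the grasp point (between the pads) lies 6 mm ahead of it; z points along the fingers, y is the line along which they close (so a half turn about z gives the same grasp; the last joint's range is limited). The gripper opens to 85 mm and grips with 20 to 120 N. Pads are 22 mm wide; open, the fingers measure 114 mm over their backs; the gripper's body (76 mm by 85 mm) begins 54 mm behind the grasp point. The pads swing forward as they close: fully open they stand 13 mm farther back than shut.
Start: joints at [-1.245, 0.353, 1.633, -0, 1.155, -0.002], TCP at [201.224, -591.724, 256.281] pointing down, gripper open.
Joint ranges: [-2.63, 2.63], [-0.92, 2.1], [0.06, 2.66], [-1.3, 4.44], [0, 2.69], [-3.02, 3.02]. Speed limits (rad/s): [2.22, 2.22, 2.79, 3.14, 3.14, 3.14].

### API

Orientations are given as [roll, pitch, yaw] about the fixed x, y, z axes, in that order (R = Rz(yaw) Ry(pitch) Rx(roll)).
In Python, from rig import r gives the robot as it stands.
- The arm moves only by the shell command python3 -m jog 'ROWS' [FORCE]. ROWS is JSON, a list of rows, each a list of 3 entries, a list of its own where there are three numbers: the turn, a rotation vector about the tool's x, y, z in rad, then the shift along the tool's x, y, z in m, then the opening, from -1 (shut) to 1 (fully open). In form: [[[rx, ry, rz], [x, y, z], gripper], ...]. A call has 1 to 12 rows; each row shifts and turns the commanded pose from where the row before left it, along the tool's axes as they then stand; what a row does not reach is not made up. A row lasts 1/10 s, in which the tool goes at most 50 mm and 8.59 degrees, less where a joint would pass 70% of its speed; a pose out of reach is approached as far as the arm can. A call with a gripper value outside its range is refused whole. The fingers move at their own pace and stop on an object; FORCE is the grip in N (left out, the last holds). Time passes only in rows, so rows that do not move let the fingers close. It gives the time, the measured TCP pose, the force, the opening and the grip force at its end, in the units of the state.
- r.sense(): the state, without advancing time (a new reading comes with each control period).
- r.grab_frame(name): name is "side" or "top"; returns the picture (400x640x3 uint8, red, green, blue); there is no depth.
- r.camera_params(name): a dict with "fx", "fy", "cx", "cy" (pixels), "k1" (the pictures are not rectified: a ray, as slopes to the right and down, at radius r is drawn at 1 + k1 r^2 times it, then the intrinsics apply), "rvec" (rotation vector, rad) and "tvec" (3), from world to camera coordinates, as OpenCV has them. Camera axes: x right, y down, z forward; pixel columns grow to the right and rows downward; lengths in mm; the calibration is good to about 2 mm. A picture is of the moment at which its call begins. camera_params takes no time and is no camera call.
- r.sign_off(): hands the job in; it is judged then, once.
The state is a dict: "clock": time; "qpos": joint angles; "qvel": joint speeds; "joint_efforts": joint torques, N m; "eef_pos": TCP position; "tcp_rot": TCP orientation; "contact_force": force on the tool from outside, world axes, zero at the start; "wrist_torque": the same for the moment, N m; "opening": opening from 0.0 (shut) to 1.0 (fully open); "grasp_force": force on a finger pad.
Only numpy, scipy, OpenCV 4.12 (cv2) and the standard library are available. Lean on these libraries where they do the work, as an engineer would, in place of code of your own. Each camera call takes 0.05 s, during which the arm holds its last target. There are 200 camera calls.

### The job

On the reception desk, first turn the lock unit's selector knob so that its pointer clicks in at the round dot. Then take the stylus out of its wooden stand, reach its steel pin through the small hole in the top of the unit and press the recessed button all the way down, with the stylus upright. Keep the selector on the dot, leave the other things on the desk where they are, and finish while still gripping the stylus and holding the button down.

Things in the scene. Friction and masses are not known exactly. Their poses are not given: they have to be found in the camera images.
- unit: lock unit fixed to the desk: flat box, grey top, 140 (x) by 220 (y) by 60 mm high; origin at the centre of its underside, z up. Knob axis at (0, +55), hole at (0, -55). Round the knob, 36 mm from its axis, four white marks 30 degrees apart; seen from above, clockwise: bar (45 degrees from the unit's +x towards +y), bar (15), round dot (-15), bar (-45)
- selector (a joint): knob angle, rad, growing clockwise seen from above; end stops at -0.1 and 1.67. Sprung detents at 0 (first bar), 0.524 (second bar), 1.047 (the round dot) and 1.571 (last bar); turning takes about 0.08 N m at most, and within about 0.2 rad of a detent it pulls itself in when let go
- selector_grip (a point): point on the knob's vertical axis, 98 mm above the desk, to grip at. The knob is black: a disc 44 mm across, top 72 mm above the desk, carrying an upright bar 42 long, 14 wide, from 72 to 102 mm above the desk. x runs along the bar towards its white pointer line (turning with the knob), z up
- hole (a point): centre of the mouth of the hole in the unit's top, 60 mm above the desk: 14 mm across, straight down, with the button at its bottom; z up
- pair_button (a joint): travel of the recessed push button, m: 0 up, 0.005 fully down. Its 12 mm wide top stands 24 mm below the hole's mouth when up, 29 mm when down; the spring pushes back with about 2 N at first and 6 N fully down
- stylus: stylus standing upright, loose, in its stand, about 50 g: steel pin 6 mm across, 50 long, under a square wooden handle 16 by 16 by 65 (sides along its x and y). Origin at the pin's lower tip, z along it towards the handle: the handle runs from z = 50 to z = 115 mm
- stylus_tip (a point): lower tip of the stylus's pin (same point and axes as the stylus's own)
- stand: wooden stand block fixed to the desk, 70 by 70 by 40 high, origin at the centre of its underside. Its 7.5 mm hole, 35 deep, is in the middle of the top; the pin rests in it with its tip 5 mm above the desk
- fob_a: bystander: key fob, a wooden slice 72 mm across, 15 high, with a steel key lying out 66 mm to its +x; origin under the slice's centre
- fob_b: bystander: smaller key fob, slice 60 mm across, 15 high, key out 66 mm to its +x; origin under the slice's centre
- bell: bystander: brass counter bell, 84 mm across, 59 high; origin under its centre
- mug: bystander: white mug, 76 mm across, 90 high, handle at its +y; origin under its centre

How it is judged (in metres and radians):
On the way, in this order (a step that is already met when the one before it is completed fails the run):
1. the selector's pointer rests at the round dot (value of joint selector between 0.8972 and 1.1972 rad and velocity of joint selector between -0.2 and 0.2 rad/s), for 0.3 s.
2. the stylus, in the fingers, is clear of its stand (contact force between the fingers and stylus above 2 N and z of stylus_tip in the frame of stand above 0.045 m), for 0.2 s.
At the end, for the whole second after the job is handed in: Fingers still grip the stylus (over 2 N); its tip is through the hole (7 mm of its axis, over 24 mm deep, stylus within 0.25 rad of upright), holds the button 4 of its 5 mm down or more, pushing on the unit with over 2 N; selector within 0.15 rad of the dot (value of joint selector between 0.8972 and 1.1972 rad and contact force between the fingers and stylus above 2 N and value of joint pair_button above 0.004 m and contact force between stylus and unit above 2 N and horizontal distance between stylus_tip and hole below 0.007 m and z of stylus_tip in the frame of hole below -0.024 m and angle between stylus's own z axis and vertical below 0.25 rad); the arm keeps its last pose, push and grip.
It fails at once if the button is pressed while the selector is off the round dot (value of joint pair_button above 0.002 m and not (value of joint selector between 0.8972 and 1.1972 rad)).
It fails at once if the larger key fob is moved more than 30 mm (distance of fob_a from where it was at the start of the episode above 0.03 m).
It fails at once if the smaller key fob is moved more than 30 mm (distance of fob_b from where it was at the start of the episode above 0.03 m).
It fails at once if the bell is moved more than 30 mm (distance of bell from where it was at the start of the episode above 0.03 m).
It fails at once if the mug is moved more than 30 mm (distance of mug from where it was at the start of the episode above 0.03 m).
It also fails if it takes over 54 s, if anything falls off the work surface, if the arm or the gripper's body presses on something with over 40 N, if the wrist force passes 120 N, or if a joint passes its speed limit or range.

## Working session

There is one attempt and no reset: what is moved stays moved. The work goes in short steps, Python scripts to look and compute and a shell command to move; the robot and the scene stay as the last step left them, time stands still between calls to the robot, and variables do not carry over. Pictures are saved under pics/ and viewed, at most 10 in all, crops included, and the job is handed in when it is done.

```bash
mkdir -p pics; python3 - <<'E'
from rig import r
import cv2
for n in("side","top"):
    cv2.imwrite(f"pics/{n}0.png",r.grab_frame(n)[:,:,::-1]); print(n,r.camera_params(n))
print(r.sense())
E
```

```text
side {'fx': 394.64940798526084, 'fy': 394.64940798526084, 'cx': 318.1814148374094, 'cy': 202.53361970750092, 'k1': -0.0192900008289069, 'rvec': array([ 0.77098996, -2.5634998 ,  1.10131629]), 'tvec': array([ 460.65077991,  242.394248  , 1206.196899  ])}
top {'fx': 441.98465815365006, 'fy': 441.98465815365006, 'cx': 321.4951788826723, 'cy': 201.71529351441418, 'k1': -0.07103416574407877, 'rvec': array([ 2.16000023, -2.10163488,  0.16755433]), 'tvec': array([   7.24156216,  555.73711736, 1293.99195487])}
{'clock': 0.1, 'qpos': array([-1.24541503e+00,  3.53580911e-01,  1.63404194e+00, -3.06606186e-05,
        1.15517026e+00, -2.41674427e-03]), 'qvel': array([-4.82436427e-04, -1.00982592e-03, -1.38709196e-03,  6.20923528e-04,
       -3.93289368e-04, -3.18742164e-05]), 'joint_efforts': array([ 4.77341430e-06, -6.06355762e+01, -3.42817390e+01, -1.90192668e-05,
        3.94665753e-03,  2.58604581e-05]), 'eef_pos': array([ 201.08564953, -591.37022948,  255.6430886 ]), 'tcp_rot': array([-3.14039213e+00,  2.51341250e-05,  3.27810448e-01]), 'contact_force': array([-0.51270575,  0.35357368, -0.61266285]), 'wrist_torque': array([-0.00952866,  0.02964061,  0.00943479]), 'grasp_force': 0.0, 'opening': 1.0041962633510615}
```

View pics/top0.png

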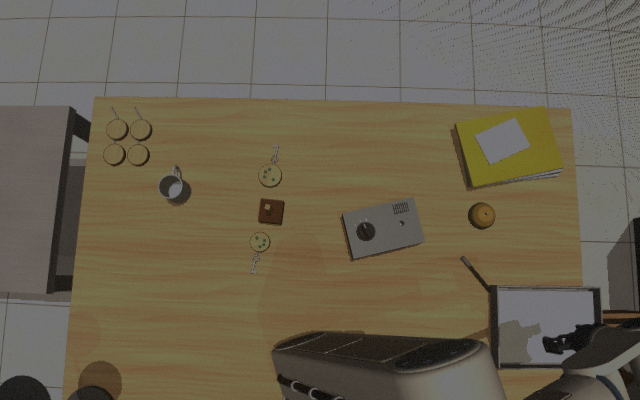

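View pics/side0.png

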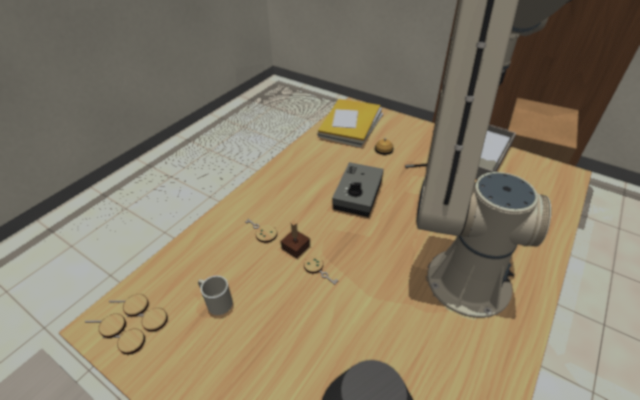

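The top view shows the unit near (383,228), knob at (366,231), hole at (402,223) and stylus/stand at (270,210), with the fobs above and below the stand. I'll enlarge these areas.

```bash
python3 - <<'E'
import cv2,numpy as np
t=cv2.imread("pics/top0.png");s=cv2.imread("pics/side0.png")
def crop(im,x,y,w,h,k):
    c=cv2.resize(im[y:y+h,x:x+w],None,fx=k,fy=k,interpolation=cv2.INTER_CUBIC)
    c=np.clip(c*1.7,0,255).astype(np.uint8)
    for i in range(0,w,10):
        cv2.line(c,(i*k,0),(i*k,6),(0,0,255),1); cv2.putText(c,str(x+i),(i*k,18),0,.35,(0,0,255))
    for i in range(0,h,10):
        cv2.line(c,(0,i*k),(6,i*k),(0,0,255),1); cv2.putText(c,str(y+i),(8,i*k+4),0,.35,(0,0,255))
    return c
cv2.imwrite("pics/tu.png",crop(t,335,190,95,75,8))
a=crop(t,240,190,60,70,8)
b=crop(s,270,205,40,70,8)
cv2.imwrite("pics/st.png",np.hstack([a,b]))
E
```

```text
(no output)
```

View pics/tu.png

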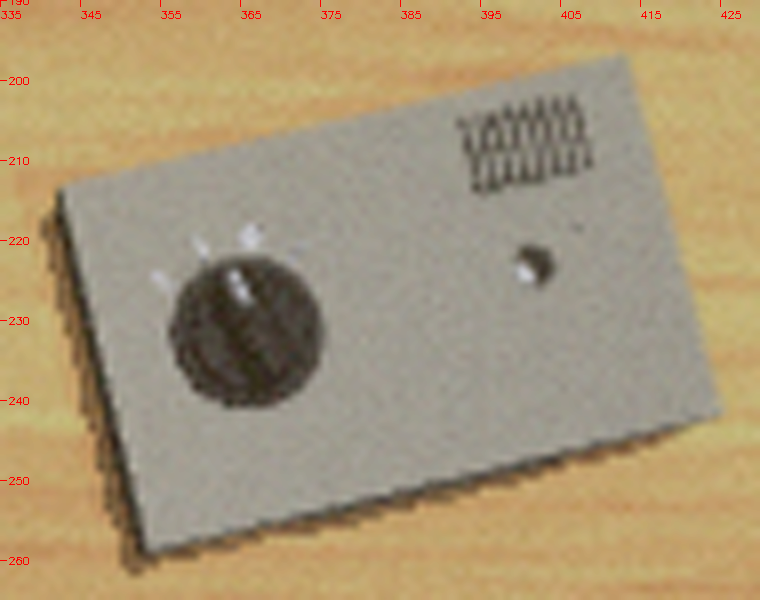

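View pics/st.png

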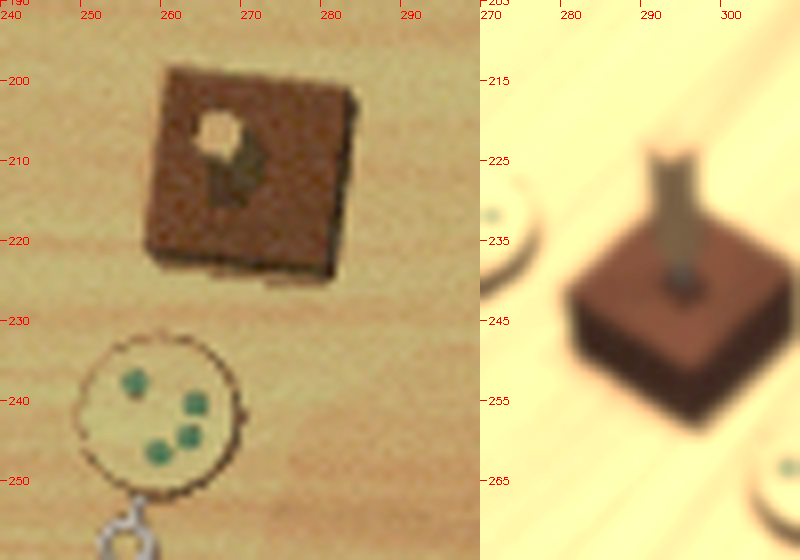

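Readings: unit top corners about (342.3,212.9), (412.7,196.6), (424.6,241.1) and (353.3,258.7); hole (401.3,222.8); knob (365.4,231); pointer (364.5,225.5); dot (365.8,219.3); handle top (266.9,206). Next step is converting these to positions.

```bash
cat > h.py <<'E'
import numpy as np,cv2
from rig import r
from scipy.spatial.transform import Rotation as Ro
def cam(n):
    c=r.camera_params(n);K=np.array([[c['fx'],0,c['cx']],[0,c['fy'],c['cy']],[0,0,1]])
    return K,np.array([c['k1'],0,0,0,0.]),c['rvec'],c['tvec']
def world(n,uv,z):
    K,d,rv,t=cam(n);uv=np.array(uv,float).reshape(-1,1,2)
    p=cv2.undistortPoints(uv,K,d).reshape(-1,2);R=cv2.Rodrigues(rv)[0]
    D=np.c_[p,np.ones(len(p))]@R;C=-R.T@t
    return C+D*((z-C[2])/D[:,2])[:,None]
def pix(n,P):
    K,d,rv,t=cam(n);return cv2.projectPoints(np.array(P,float).reshape(-1,3),rv,t,K,d)[0].reshape(-1,2)
E
python3 - <<'E'
from h import *
np.set_printoptions(precision=1,suppress=True)
c=lambda p,x0,y0:[[(a+.5)/8-.5+x0,(b+.5)/8-.5+y0] for a,b in p]
U=lambda p,z:world("top",c(p,335,190),z)
S=lambda p,z:world("top",c(p,240,190),z)
k=U([(62,187),(625,56),(720,412),(150,553)],60);print(k,k.mean(0))
print("edges",[np.linalg.norm(k[i]-k[i-1]) for i in range(4)],[np.degrees(np.arctan2(*(k[i]-k[i-1])[1::-1])) for i in range(4)])
print("hole",U([(534,266)],60));kc=U([(247,332)],72);print("knob",kc)
for n,p,z in(("ptr",(240,287),102),("b1",(162,280),60),("b2",(203,245),60),("dot",(250,238),60),("b3",(298,245),60)):
    q=U([p],z)-kc;print(n,q,np.degrees(np.arctan2(q[0,1],q[0,0])),np.hypot(*q[0,:2]))
s=S([(167,66),(354,90),(332,268),(148,247)],40);print(s,s.mean(0),[np.linalg.norm(s[i]-s[i-1]) for i in range(4)])
e=s[1]-s[0];print(np.degrees(np.arctan2(e[1],e[0])))
h=S([(219,132)],120);print("handle",h, "side px",pix("side",h), pix("side",h-[0,0,65]))
f=S([(160,416)],15);print("fob",f);print(world("top",[(270,175),(482,215),(172,187)],30))
E
```

```text
[[ 520.7  -40.8   60. ]
 [ 576.1 -251.8   60. ]
 [ 443.  -286.5   60. ]
 [ 385.8  -76.    60. ]] [ 481.4 -163.8   60. ]
edges [np.float64(139.45408386935864), np.float64(218.12675549889312), np.float64(137.58575879903069), np.float64(218.17535939169414)] [np.float64(14.595842402728339), np.float64(-75.28458214123694), np.float64(-165.38887199797568), np.float64(105.20605121037701)]
hole [[ 495.7 -217.3   60. ]]
knob [[ 467.  -109.5   72. ]]
ptr [[13.1  5.4 30. ]] 22.50989770195252 14.197941177618764
b1 [[ 19.8  30.8 -12. ]] 57.25122049010327 36.58732753611114
b2 [[ 33.3  15.7 -12. ]] 25.250124454135964 36.825324286582514
dot [[ 36.4  -1.8 -12. ]] -2.788782055314117 36.442356100192804
b3 [[ 34.2 -19.7 -12. ]] -29.906376255345705 39.50666274669408
[[563.4 209.5  40. ]
 [556.1 137.5  40. ]
 [487.6 143.   40. ]
 [493.7 213.2  40. ]] [525.2 175.8  40. ] [np.float64(69.88774627710798), np.float64(72.35710707606515), np.float64(68.6776868160805), np.float64(70.46988464772078)]
-95.85220411287746
handle [[526.2 177.5 120. ]] side px [[293.6 222.1]] [[294.8 236.1]]
fob [[431.6 209.2  15. ]]
[[ 637.9  184.9   30. ]
 [ 529.9 -472.1   30. ]
 [ 592.   490.1   30. ]]
```

Everything fits: the unit is 140x218 with yaw 14.8°, the hole is at (495.5,-217.1) and the knob at (467.2,-110.1). The pointer is near the second bar (29.8°) and the dot lies at -0.2°. I'll move over the knob while fitting the handle's yaw.

```bash
cat > go.py <<'E'
# prints tool-frame move (mm) and turn (deg) from measured pose to target x y z yaw_deg
import sys
from h import *
s=r.sense();x,y,z,w=map(float,sys.argv[1:5]);R=Ro.from_euler('xyz',s['tcp_rot'])
T=Ro.from_euler('xyz',[np.pi,0,np.radians(w)])
np.set_printoptions(precision=3,suppress=True)
print("t",s['clock'],"pos",s['eef_pos'],"rot",s['tcp_rot'],"q",s['qpos'])
print("shift mm",R.inv().apply(np.array([x,y,z])-s['eef_pos']),"turn rad",(R.inv()*T).as_rotvec(),"F",s['contact_force'],"op",s['opening'],s['grasp_force'])
E
python3 -m jog '[[[0,0,0],[0.02,-0.018,0],1],[[0,0,0],[0.035,-0.032,0],1],[[0,0,0],[0.04,-0.037,0],1],[[0,0,0],[0.04,-0.037,0],1],[[0,0,0],[0.04,-0.037,0.01],1],[[0,0,0],[0.04,-0.037,0.01],1],[[0,0,0],[0.04,-0.037,0.01],1],[[0,0,0],[0.04,-0.037,0.01],1],[[0,0,0],[0.04,-0.037,0.01],1],[[0,0,0],[0.04,-0.037,0.01],1],[[0,0,0],[0.03,-0.02,0],1],[[0,0,0],[0,0,0],1]]'
python3 go.py 467.2 -110.2 150 29
python3 - <<'E'
from h import *
from scipy.optimize import least_squares
g=cv2.imread("pics/top0.png").astype(float)[:,:,1][200:214,260:276]
def ren(p,k=16):
    x,y,yaw,a,b,sg=p
    q=np.array([[1,1],[-1,1],[-1,-1],[1,-1]])*8@np.array([[np.cos(yaw),np.sin(yaw)],[-np.sin(yaw),np.cos(yaw)]])
    uv=(pix("top",np.c_[q+[x,y],np.full(4,120)])-[260,200]+.5)*k
    m=np.zeros((14*k,16*k));cv2.fillConvexPoly(m,np.round(uv*16).astype(np.int32),1.,shift=4,lineType=8)
    return a+b*cv2.resize(cv2.GaussianBlur(m,(0,0),max(sg,.05)*k),(16,14),interpolation=cv2.INTER_AREA)
for d in range(-45,45,10):
    f=lambda p:(ren([p[0],p[1],np.radians(d),*p[2:]])-g).ravel()
    s=least_squares(f,[526,177.5,30,80,.5],diff_step=1e-2,x_scale=[500,500,30,80,.5]);print(d,round(s.cost),s.x.round(1))
E
```

```text
clock: 1.3
eef_pos: [449.2, -147.6, 201.9]
tcp_rot: [-3.141, -0.001, 0.332]
contact_force: [-0.3, -0.6, 1.0]
opening: 1.0
grasp_force: 0.0
t 1.3 pos [ 449.226 -147.643  201.853] rot [-3.141 -0.001  0.332] q [-0.321  0.182  2.004  0.001  0.955  0.917]
shift mm [ 29.151 -29.518  51.891] turn rad [-0.001 -0.001 -0.174] F [-0.334 -0.604  0.966] op 1.0000409360125484 0.0
-45 6640 [525.4 177.3  39.5  52.4   0.6]
-35 5770 [5.254e+02 1.774e+02 3.960e+01 5.130e+01 5.000e-01]
-25 4823 [5.254e+02 1.774e+02 3.980e+01 5.020e+01 4.000e-01]
-15 4541 [5.253e+02 1.775e+02 3.970e+01 5.080e+01 3.000e-01]
-5 4835 [5.254e+02 1.774e+02 3.970e+01 5.070e+01 3.000e-01]
5 5550 [5.254e+02 1.774e+02 3.970e+01 5.070e+01 4.000e-01]
15 6378 [525.4 177.5  39.6  51.7   0.6]
25 6908 [525.4 177.4  39.5  52.1   0.7]
35 6980 [525.4 177.4  39.5  52.5   0.7]
```

The handle yaw is about -12° (mod 90). Next I align over the knob, descend and grip its bar.

```bash

python3 -m jog '[[[0,0,-0.08],[0.012,-0.012,0.01],1],[[0,0,-0.094],[0.012,-0.012,0.012],1],[[0,0,0],[0.0045,-0.0065,0.02],1],[[0,0,0],[0,0,0.01],1],[[0,0,0],[0,0,0],1],[[0,0,0],[0,0,0],1],[[0,0,0],[0,0,0],1]]'
python3 go.py 467.2 -110.2 104 29
python3 - <<'E'
from h import *
t=r.grab_frame("top")[190:265,335:430,::-1];s=r.grab_frame("side")[150:225,310:405,::-1]
a=np.hstack([cv2.resize(q,None,fx=4.2,fy=6,interpolation=cv2.INTER_CUBIC) if 0 else cv2.resize(q,None,fx=4.2,fy=4.2,interpolation=cv2.INTER_CUBIC) for q in(t,s)])
cv2.imwrite("pics/k1.png",np.clip(a*1.6,0,255))
E
```

```text
clock: 2.0
eef_pos: [462.3, -112.6, 150.9]
tcp_rot: [3.141, -0.001, 0.501]
contact_force: [-0.6, 0.2, -0.3]
opening: 0.995
grasp_force: 0.0
t 2.0 pos [ 462.299 -112.563  150.859] rot [ 3.141 -0.001  0.501] q [-0.242  0.262  2.042 -0.     0.837  0.828]
shift mm [ 5.398  0.242 46.863] turn rad [ 0.001 -0.001 -0.005] F [-0.575  0.204 -0.285] op 0.9952258384729911 0.0[ WARN:0@3.377] global loadsave.cpp:1063 imwrite_ Unsupported depth image for selected encoder is fallbacked to CV_8U.
```

View pics/k1.png

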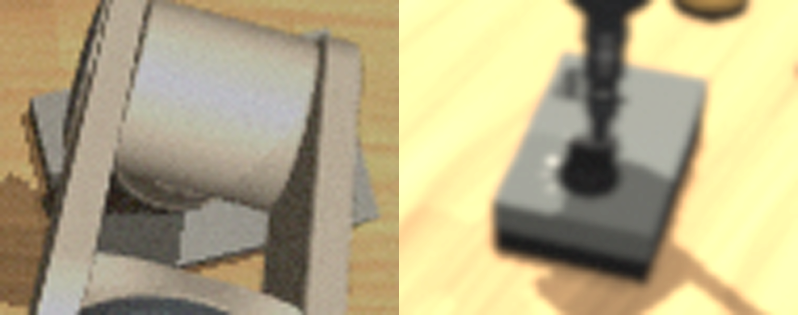

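The top view is blocked by the arm. The side view shows the gripper over the knob (about (590,165) in the crop). I'll descend and close gently.

```bash

python3 -m jog '[[[0,0,0],[0.0054,0,0.01],1],[[0,0,0],[0,0,0.012],1],[[0,0,0],[0,0,0.012],1],[[0,0,0],[0,0,0.012],1],[[0,0,0],[0,0,0],1],[[0,0,0],[0,0,0],1],[[0,0,0],[0,0,0],1]]'
python3 go.py 467.2 -110.2 104 29
python3 -m jog '[[[0,0,0],[0,0,0],-1],[[0,0,0],[0,0,0],-1],[[0,0,0],[0,0,0],-1],[[0,0,0],[0,0,0],-1],[[0,0,0],[0,0,0],-1],[[0,0,0],[0,0,0],-1],[[0,0,0],[0,0,0],-1],[[0,0,0],[0,0,0],-1],[[0,0,0],[0,0,0],-1],[[0,0,0],[0,0,0],-1]]' 30
python3 go.py 467.2 -110.2 104 -0.2
```

```text
clock: 2.8
eef_pos: [466.9, -109.3, 104.3]
tcp_rot: [3.141, -0.0, 0.502]
contact_force: [-0.3, 0.1, -0.8]
opening: 1.0
grasp_force: 0.0
t 2.8 pos [ 466.891 -109.334  104.304] rot [ 3.141 -0.     0.502] q [-0.233  0.345  2.064  0.     0.732  0.836]
shift mm [-0.146  0.908  0.304] turn rad [ 0.    -0.    -0.004] F [-0.271  0.074 -0.808] op 0.9997709264947349 0.0
clock: 3.8
eef_pos: [467.6, -110.6, 104.6]
tcp_rot: [3.139, -0.001, 0.503]
contact_force: [-0.1, -9.8, 2.0]
opening: 0.153
grasp_force: 35.3
t 3.8 pos [ 467.615 -110.635  104.638] rot [ 3.139 -0.001  0.503] q [-0.234  0.345  2.063 -0.003  0.731  0.836]
shift mm [-0.154 -0.583  0.636] turn rad [ 0.003 -0.001  0.506] F [-0.054 -9.818  1.951] op 0.15335716118165782 35.32012760639191
```

Opening 0.153 is about 13 mm, so the bar is held. The pull confirms the axis near (467.4,-110.7). Now I turn 0.506 rad clockwise, let go and check.

```bash

python3 -m jog '[[[0,0,0],[0,0.001,0],-1],[[0,0,0.04],[0,0,0],-1],[[0,0,0.06],[0,0,0],-1],[[0,0,0.06],[0,0,0],-1],[[0,0,0.06],[0,0,0],-1],[[0,0,0.06],[0,0,0],-1],[[0,0,0.06],[0,0,0],-1],[[0,0,0.06],[0,0,0],-1],[[0,0,0.06],[0,0,0],-1],[[0,0,0.046],[0,0,0],-1],[[0,0,0],[0,0,0],-1],[[0,0,0],[0,0,0],-1]]'
python3 go.py 467.2 -110.2 104 -0.2
python3 -m jog '[[[0,0,0],[0,0,0],-1],[[0,0,0],[0,0,0],-1],[[0,0,0],[0,0,0],1],[[0,0,0],[0,0,0],1],[[0,0,0],[0,0,0],1],[[0,0,0],[0,0,0],1],[[0,0,0],[0,0,0],1],[[0,0,0],[0,0,0],1],[[0,0,0],[0,0,-0.02],1],[[0,0,0],[0,0,-0.03],1],[[0,0,0],[0,0,-0.04],1],[[0,0,0],[0,0,-0.04],1]]'
python3 go.py 525.3 177 210 -10
```

```text
clock: 5.0
eef_pos: [467.7, -110.5, 104.6]
tcp_rot: [3.141, -0.001, -0.004]
contact_force: [-0.6, -2.8, 5.3]
opening: 0.155
grasp_force: 35.9
t 5.0 pos [ 467.678 -110.482  104.615] rot [ 3.141 -0.001 -0.004] q [-0.235  0.346  2.062 -0.     0.733  1.34 ]
shift mm [-0.479 -0.281  0.614] turn rad [ 0.001 -0.001 -0.   ] F [-0.557 -2.826  5.282] op 0.15513221557007656 35.87080657482147
clock: 6.2
eef_pos: [466.7, -110.0, 235.2]
tcp_rot: [-3.141, 0.001, -0.004]
contact_force: [1.0, -0.3, 0.3]
opening: 0.998
grasp_force: 0.0
t 6.2 pos [ 466.652 -110.01   235.239] rot [-3.141  0.001 -0.004] q [-0.235  0.15   1.957 -0.     1.036  1.34 ]
shift mm [  57.485 -287.244   25.249] turn rad [-0.     0.001  0.17 ] F [ 1.044 -0.315  0.3  ] op 0.9979841739633516 0.0
```

```bash

python3 -m jog '[[[0,0,0.03],[0.006,-0.025,0],1],[[0,0,0.03],[0.007,-0.035,0],1],[[0,0,0.03],[0.007,-0.035,0],1],[[0,0,0.03],[0.0065,-0.035,0],1],[[0,0,0.03],[0.005,-0.035,0],1],[[0,0,0.02],[0.004,-0.035,0.005],1],[[0,0,0],[0.003,-0.035,0.01],1],[[0,0,0],[0.002,-0.03,0.01],1],[[0,0,0],[0,-0.015,0],1],[[0,0,0],[0,0,0],1],[[0,0,0],[0,0,0],1]]'
python3 go.py 525.3 177 101 -10
python3 - <<'E'
from h import *
t=r.grab_frame("top")[190:265,335:430,::-1];s=r.grab_frame("side")[150:225,310:405,::-1]
a=np.hstack([cv2.resize(q,None,fx=4.2,fy=4.2,interpolation=cv2.INTER_CUBIC) for q in(t,s)])
cv2.imwrite("pics/k2.png",np.clip(a*1.6,0,255).astype(np.uint8))
E
```

```text
clock: 7.3
eef_pos: [537.7, 163.9, 209.3]
tcp_rot: [3.141, 0.0, -0.174]
contact_force: [-0.2, 0.1, -0.2]
opening: 0.995
grasp_force: 0.0
t 7.3 pos [537.692 163.888 209.323] rot [ 3.141  0.    -0.174] q [ 0.293  0.307  1.815 -0.     1.02   2.038]
shift mm [-14.463 -10.822 108.319] turn rad [0.    0.    0.001] F [-0.171  0.065 -0.165] op 0.9953173342313456 0.0
```

View pics/k2.png

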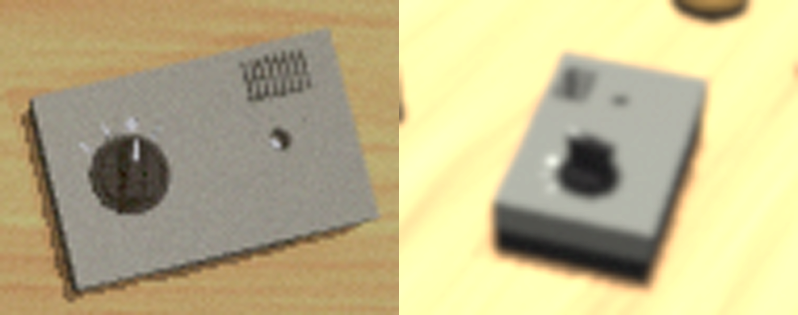

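The pointer (137,148 in the crop) now aims at the round dot (131,122), the third mark clockwise, so step 1 is met. Now I take the stylus.

```bash

python3 -m jog '[[[0,0,0],[-0.008,-0.006,0],1],[[0,0,0],[-0.0065,-0.0048,0.01],1],[[0,0,0],[0,0,0.02],1],[[0,0,0],[0,0,0.02],1],[[0,0,0],[0,0,0.02],1],[[0,0,0],[0,0,0.02],1],[[0,0,0],[0,0,0.018],1],[[0,0,0],[0,0,0],1],[[0,0,0],[0,0,0],1],[[0,0,0],[0,0,0],1]]'
python3 go.py 525.3 177 101 -10
python3 -m jog '[[[0,0,0],[0,0,0],-1],[[0,0,0],[0,0,0],-1],[[0,0,0],[0,0,0],-1],[[0,0,0],[0,0,0],-1],[[0,0,0],[0,0,0],-1],[[0,0,0],[0,0,0],-1],[[0,0,0],[0,0,0],-1],[[0,0,0],[0,0,0],-1],[[0,0,0],[0,0,0],-1],[[0,0,0],[0,0,0],-1]]' 50
python3 go.py 525.3 177 181 -10
```

```text
clock: 8.4
eef_pos: [525.8, 177.7, 102.0]
tcp_rot: [-3.141, -0.001, -0.174]
contact_force: [1.2, 0.4, 0.5]
opening: 1.0
grasp_force: 0.0
t 8.4 pos [525.823 177.686 101.974] rot [-3.141 -0.001 -0.174] q [0.323 0.442 1.905 0.    0.794 2.068]
shift mm [-0.397  0.767  0.973] turn rad [-0.001 -0.001  0.   ] F [1.217 0.362 0.455] op 1.0000115451089422 0.0
clock: 9.4
eef_pos: [525.6, 177.5, 101.2]
tcp_rot: [-3.141, -0.0, -0.174]
contact_force: [-1.1, -0.4, 4.6]
opening: 0.18
grasp_force: 50.0
t 9.4 pos [525.57  177.477 101.248] rot [-3.141 -0.    -0.174] q [ 0.323  0.443  1.905 -0.     0.793  2.068]
shift mm [ -0.166   0.509 -79.752] turn rad [-0. -0.  0.] F [-1.123 -0.371  4.579] op 0.17961774599752847 49.99996304512024
```

The handle is held square (opening 15.3 for 16 mm). Lifting straight up.

```bash

python3 -m jog '[[[0,0,0],[0,0,-0.005],-1],[[0,0,0],[0,0,-0.01],-1],[[0,0,0],[0,0,-0.015],-1],[[0,0,0],[0,0,-0.015],-1],[[0,0,0],[0,0,-0.015],-1],[[0,0,0],[0,0,-0.02],-1],[[0,0,0],[0,0,-0.025],-1],[[0,0,0],[0,0,-0.02],-1],[[0,0,0],[0,0,-0.005],-1],[[0,0,0],[0,0,0],-1],[[0,0,0],[0,0,0],-1],[[0,0,0],[0,0,0],-1]]'
python3 go.py 495.5 -217.1 231 -10
```

```text
clock: 10.6
eef_pos: [524.8, 177.2, 229.9]
tcp_rot: [3.141, 0.002, -0.174]
contact_force: [-0.3, -0.1, -0.1]
opening: 0.181
grasp_force: 49.4
t 10.6 pos [524.774 177.235 229.935] rot [ 3.141  0.002 -0.174] q [0.323 0.272 1.812 0.    1.06  2.068]
shift mm [ 39.506 393.442  -0.756] turn rad [0.001 0.002 0.   ] F [-0.26  -0.109 -0.085] op 0.18070902110261314 49.390098452568054
```

```bash

python3 -m jog '[[[0,0,0],[0.002,0.02,0],-1],[[0,0,0],[0.003,0.035,0],-1],[[0,0,0],[0.004,0.04,0],-1],[[0,0,0],[0.004,0.04,0],-1],[[0,0,0],[0.004,0.04,0],-1],[[0,0,0],[0.004,0.04,0],-1],[[0,0,0],[0.004,0.04,0],-1],[[0,0,0],[0.004,0.04,0],-1],[[0,0,0],[0.004,0.04,0],-1],[[0,0,0],[0.004,0.035,0],-1],[[0,0,0],[0.0025,0.0234,0],-1],[[0,0,0],[0,0,0],-1]]'
python3 -m jog '[[[0,0,0],[0,0,0],-1],[[0,0,0],[0,0,0],-1],[[0,0,0],[0,0,0],-1]]'
python3 go.py 495.5 -217.1 176 -10
```

```text
clock: 11.8
eef_pos: [495.6, -219.3, 230.1]
tcp_rot: [3.141, 0.001, -0.177]
contact_force: [-0.1, -0.5, -0.3]
opening: 0.181
grasp_force: 49.4
clock: 12.1
eef_pos: [496.2, -215.8, 230.9]
tcp_rot: [-3.141, 0.001, -0.173]
contact_force: [-0.3, 0.4, -0.6]
opening: 0.179
grasp_force: 49.4
t 12.1 pos [ 496.205 -215.797  230.879] rot [-3.141  0.001 -0.173] q [-0.413  0.251  1.839  0.     1.053  1.331]
shift mm [-0.443  1.423 54.879] turn rad [-0.     0.001  0.002] F [-0.33   0.387 -0.558] op 0.1787200924022007 49.37890827655792
```

Lower until the tip is about 18 mm above the hole (TCP 174), then check with the cameras.

```bash

python3 -m jog '[[[0,0,0],[-0.0004,0.001,0.01],-1],[[0,0,0],[0,0,0.02],-1],[[0,0,0],[0,0,0.017],-1],[[0,0,0],[0,0,0.01],-1],[[0,0,0],[0,0,0],-1],[[0,0,0],[0,0,0],-1],[[0,0,0],[0,0,0],-1]]'
python3 go.py 495.5 -217.1 131 -10
python3 - <<'E'
from h import *
p=r.sense()['eef_pos']
for n,P in(("tip",p-[0,0,96.2]),("hole",[495.5,-217.1,60]),("htop",p+[0,0,19])):print(n,pix("side",P))
s=r.grab_frame("side");cv2.imwrite("pics/s3.png",s[:,:,::-1])
k=10;x,y=330,125
a=cv2.resize(s[y:y+60,x:x+70,::-1],None,fx=k,fy=k,interpolation=cv2.INTER_CUBIC)
a=np.clip(a*1.5,0,255).astype(np.uint8)
for i in range(0,70,10):cv2.putText(a,str(x+i),(i*k,12),0,.4,(0,0,255))
for i in range(0,60,10):cv2.putText(a,str(y+i),(0,i*k+4),0,.4,(0,0,255))
cv2.imwrite("pics/k3.png",a)
E
```

```text
clock: 12.8
eef_pos: [496.1, -217.9, 174.8]
tcp_rot: [3.141, -0.001, -0.174]
contact_force: [-0.4, 0.8, -1.4]
opening: 0.182
grasp_force: 49.4
t 12.8 pos [ 496.127 -217.913  174.846] rot [ 3.141 -0.001 -0.174] q [-0.417  0.32   1.887  0.     0.933  1.328]
shift mm [-0.811 -0.704 43.844] turn rad [ 0.    -0.001  0.   ] F [-0.423  0.825 -1.424] op 0.1818501749578288 49.37933921813965
tip [[362.97257205 169.52378297]]
hole [[362.71600989 173.54189335]]
htop [[364.91808101 144.21274555]]
```

View pics/k3.png

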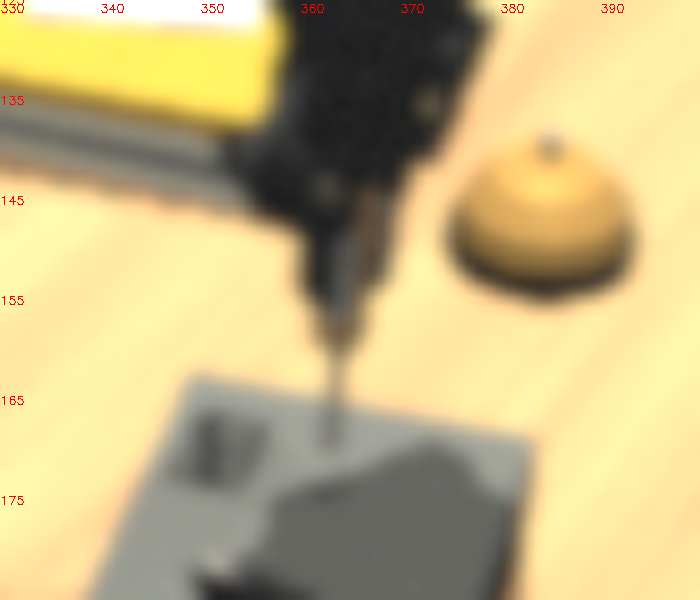

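The pin tip is at (362.6,169.0), with (363.0,169.5) predicted. The hole, seen earlier at (362.6,173.6), matches its prediction too. Correct by 0.7 mm and go in, stopping above the button.

```bash

python3 -m jog '[[[0,0,0],[-0.0006,-0.0005,0.005],-1],[[0,0,0],[0,0,0.007],-1],[[0,0,0],[0,0,0.007],-1],[[0,0,0],[0,0,0.007],-1],[[0,0,0],[0,0,0.007],-1],[[0,0,0],[0,0,0],-1],[[0,0,0],[0,0,0],-1],[[0,0,0],[0,0,0],-1]]' 60
python3 go.py 495.5 -217.1 126.5 -10
```

```text
clock: 13.65
eef_pos: [495.3, -217.3, 141.3]
tcp_rot: [3.141, -0.0, -0.174]
contact_force: [-0.5, 0.5, -0.6]
opening: 0.179
grasp_force: 59.2
t 13.65 pos [ 495.303 -217.27   141.347] rot [ 3.141 -0.    -0.174] q [-0.416  0.365  1.913  0.     0.863  1.329]
shift mm [ 0.159 -0.203 14.847] turn rad [ 0. -0.  0.] F [-0.544  0.467 -0.611] op 0.17874919142754542 59.15603756904602
```

No force, so the tip is 15 mm down the hole. Now press slowly.

```bash

python3 -m jog '[[[0,0,0],[0,0,0.004],-1],[[0,0,0],[0,0,0.004],-1],[[0,0,0],[0,0,0.003],-1],[[0,0,0],[0,0,0.002],-1],[[0,0,0],[0,0,0.001],-1],[[0,0,0],[0,0,0],-1],[[0,0,0],[0,0,0],-1],[[0,0,0],[0,0,0],-1],[[0,0,0],[0,0,0],-1]]'
python3 go.py 495.5 -217.1 126.5 -10
```

```text
clock: 14.55
eef_pos: [495.3, -217.2, 127.5]
tcp_rot: [3.142, -0.001, -0.174]
contact_force: [-0.5, 1.7, 5.2]
opening: 0.181
grasp_force: 60.3
t 14.55 pos [ 495.323 -217.24   127.474] rot [ 3.142 -0.001 -0.174] q [-0.416  0.386  1.921  0.     0.834  1.329]
shift mm [ 0.149 -0.168  0.974] turn rad [ 0.    -0.001  0.   ] F [-0.487  1.73   5.235] op 0.18147530166521827 60.256186723709106
```

Force is 5.2 N, nearly at the bottom. Push on until it exceeds the spring's 6 N, so that the stop is felt.

```bash

python3 -m jog '[[[0,0,0],[0,0,0.0006],-1],[[0,0,0],[0,0,0.0006],-1],[[0,0,0],[0,0,0],-1],[[0,0,0],[0,0,0],-1],[[0,0,0],[0,0,0],-1],[[0,0,0],[0,0,0],-1]]'
python3 -m jog '[[[0,0,0],[0,0,0.0006],-1],[[0,0,0],[0,0,0],-1],[[0,0,0],[0,0,0],-1],[[0,0,0],[0,0,0],-1],[[0,0,0],[0,0,0],-1]]'
```

```text
clock: 15.15
eef_pos: [495.5, -217.3, 127.0]
tcp_rot: [3.141, -0.001, -0.174]
contact_force: [-3.0, 0.5, 13.3]
opening: 0.179
grasp_force: 61.4
clock: 15.65
eef_pos: [495.6, -217.4, 126.8]
tcp_rot: [3.141, -0.001, -0.174]
contact_force: [-2.6, 1.8, 17.9]
opening: 0.181
grasp_force: 62.1
```

The button has bottomed out (18 N, well over the spring's 6 N) at the expected depth. Handing in.

```bash
python3 -c "
from rig import r
print(r.sign_off())"
```

```text
the job is handed in; nothing more can be done
None
```

I handed the job in at about 15.7 s of the 54 s: the selector was on the round dot when last seen (before I took the stylus), and the gripped, upright stylus is holding the button at its stop with about 18 N; the hand-in returned no verdict.

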